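# Free the pin block and hold it up level

## Task

Swing the cam lever on the grey cradle all the way over to its other stop, so that the steel keeper draws off the brass pin block. Then take the block by its bar handle, lift it straight up until its underside is at least 12 cm above the shelf, and finish with it still held there above the cradle in the gripper, level and still: do not put it down. Keep it level all the way so its three steel pins stay in their holes, and leave the tubs, jar, bottle and applicator where they are.

Things in the scene. Friction and masses are not known exactly. Their poses are not given: they have to be found in the camera images.
- cradle: Fixed grey cradle, base plate 240 x 76 x 8 mm. Origin on the shelf below the middle of the seat for the brass block; z up; x runs along the plate (x = -60 to 180 mm) from the seat towards the cam lever, roughly to the robot's left. Lips 10 mm high round the seat (38 mm high at its -x end) leave the block 2 mm play. Guide box of the keeper: x = 70 to 140 mm, 48 mm wide, top 46 mm above the shelf.
- keeper (a joint): Slide of the flat steel keeper (20 mm wide, 8 mm thick) along the cradle's +x, in m, driven only by the cam lever, 12.5 mm per rad. At 0 its end reaches 14 mm over the block's top edge, 1.5 mm above it, so the block cannot be lifted (forcing it only tips it); at 0.026 it is 12 mm clear of the block.
- lever_pivot (a point): Vertical pivot axis of the cam lever, on top of the guide box: cradle frame (110, 0, 47.5) mm.
- lever_knob (a point): Point on the axis of the cam lever's upright knob, at its mid-height. The black round knob is 20 mm in diameter and 30 mm tall (61.5 to 91.5 mm above the shelf), at the end of the flat dark steel lever, 70 mm from the pivot. The lever swings level, at constant height.
- cam_lever (a joint): Cam lever angle, rad, about the vertical pivot. 0 = locked stop: lever points 60 degrees from the cradle's x axis to its +y side. Grows clockwise seen from above, past the cradle's x axis at 1.05, to the free stop at 2.1 (60 degrees to the -y side). Starts at 0 to 0.25, stays where left; friction 0.15 N m (2 to 3 N at the knob).
- pin_block: Loose brass tag pin organizer block, 104 (its x) x 54 (y) x 20 (z) mm with six blind holes 14 mm deep, about 0.5 to 0.8 kg, seated in the cradle with its axes along the cradle's. Origin at the centre of its underside, 8 mm above the shelf when seated; z up. Two steel posts of 10 mm diameter (at x = -25 and +25 mm) carry a flat bar handle.
- block_bar (a point): Centre of the block's steel bar handle, 84 mm above the block's underside, over the block's middle: bar 70 mm long along the block's x, 12 mm thick across (y), 16 mm high. Free space below the bar between the posts.
- pin1: Loose steel tag pin with a small collar, 8 mm diameter, 42 mm long, standing in a hole of the block at block x, y = (-32, 17) mm with 1.5 mm play, its tip 48 mm above the block's underside. Origin at its foot, resting 6 mm above the block's underside; z along the pin.
- pin2: Loose steel tag pin with a small collar, 8 mm diameter, 42 mm long, standing in a hole of the block at block x, y = (-32, -17) mm with 1.5 mm play, its tip 48 mm above the block's underside. Origin at its foot, resting 6 mm above the block's underside; z along the pin.
- pin3: Loose steel tag pin with a small collar, 8 mm diameter, 42 mm long, standing in a hole of the block at block x, y = (32, 17) mm with 1.5 mm play, its tip 48 mm above the block's underside. Origin at its foot, resting 6 mm above the block's underside; z along the pin.
- tub1: Bystander: open round tub of ear tags, 76 mm diameter, 55 mm high, on the wooden turntable (270 mm diameter, 24 mm high, with a 50 mm centre knob) to the robot's right. Origin at the centre of its underside.
- tub2: Bystander: open round tub of ear tags, 76 mm diameter, 55 mm high, on the wooden turntable (270 mm diameter, 24 mm high, with a 50 mm centre knob) to the robot's right. Origin at the centre of its underside.
- tub3: Bystander: open round tub of ear tags, 76 mm diameter, 55 mm high, on the wooden turntable (270 mm diameter, 24 mm high, with a 50 mm centre knob) to the robot's right. Origin at the centre of its underside.
- tub4: Bystander: open round tub of ear tags, 76 mm diameter, 55 mm high, on the wooden turntable (270 mm diameter, 24 mm high, with a 50 mm centre knob) to the robot's right. Origin at the centre of its underside.
- applicator: Bystander: grey plier-shaped tag applicator, about 200 mm long and 24 mm high, lying beyond the cradle. Origin at its pivot, on the shelf.
- jar: Bystander: small capped jar, 48 mm diameter, 65 mm high, standing just beyond the brass block, 110 to 125 mm from the block's middle. Origin at the centre of its underside.
- bottle: Bystander: white bottle, 56 mm diameter, 140 mm high, to the robot's left. Origin at the centre of its underside.

How it is judged:
By the outcome, as a careful person would: the job done as asked, in the order asked, and still so for the second after the job is handed in, while the arm keeps its last pose, push and grip.
It also fails if it takes over 53 s, if anything falls off the work surface, if the arm or the gripper's body presses on something with over 40 N, if the wrist force passes 120 N, or if a joint passes its speed limit or range.

## Robot

A 6-joint arm with a two-finger parallel gripper is mounted at the origin on the work surface. World frame = base frame: x ahead of the robot, y to its left, z up, the work surface at z = 0. Lengths are in m, angles in rad, forces in N, time in s.
With the tool pointing down it reaches from about 0.35 to 0.775 m from the base axis. Payload 5.5 kg.
Tool frame: the origin (TCP) lies midway between the tips of the shut fingers; the grasp point (between the pads) lies 19 mm behind it (env.hold_point_z is the distance from the TCP to the grasp point, in m); z points along the fingers, y is the line along which they close (so a half turn about z gives the same grasp; the last joint's range is limited). The gripper opens to 85 mm and grips with 20 to 120 N. Pads are 22 mm wide; open, the fingers measure 114 mm over their backs; the gripper's body (76 mm by 85 mm) begins 54 mm behind the grasp point. The pads swing forward as they close: fully open they stand 13 mm farther back than shut.
Start: joints at [-1.475, 0.313, 0.046, 1.304, 0, 1.431], TCP at [0.134, -0.559, 0.231] pointing down, gripper open.
Joint ranges: [-2.76, 2.76], [-0.86, 1.69], [-1.03, 1.26], [-2.2, 2.34], [-1.47, 1.5], [-3.14, 3.14]. Speed limits (rad/s): [2.57, 2.57, 3.14, 3.14, 3.14, 3.14].

## Interface

Orientations are given as a unit quaternion [w, x, y, z].
In Python, from workcell import env, read_camera gives the robot as it stands. The module is installed in compiled form; this text tells all that it offers.
- The arm moves only by the tool carry_out, never from a script. Its argument "moves" is a list of rows, each an object of numbers: "tx", "ty", "tz": the shift along the world's x, y, z in cm; "wx", "wy", "wz": the turn, a rotation vector about the world's x, y, z in rad; "claw": the closure, from -1 (fully open) to 1 (shut). A call has 1 to 8 rows; each row shifts and turns the commanded pose from where the row before left it; what a row does not reach is not made up. A row lasts 1/8 s, in which the tool goes at most 62.5 mm and 10.7 degrees, less where a joint would pass 70% of its speed; a pose out of reach is approached as far as the arm can. A call is refused whole if a number of a shift passes 6.25 or a number of a turn 0.188, either way. A call with a gripper value outside its range is refused whole. The fingers move at their own pace and stop on an object; "newtons" is the grip in N (left out, the last holds). Time passes only in rows, so rows that do not move let the fingers close. It gives the time, the measured TCP pose, the force, the opening and the grip force at its end, in the units of the state.
- env.get_state(): the state, without advancing time (a new reading comes with each control period).
- read_camera(name): name is "side" or "top"; returns a dict with "image" (384x512x3 uint8, blue, green, red), "z_map" (384x512 float32, m along the optical axis (not along the pixel's ray), 0 where there is no reading), "fx", "fy", "cx", "cy" (pixels), "camera_from_world" (4x4, takes a point from world to camera coordinates). Camera axes: x right, y down, z forward; pixel columns grow to the right and rows downward; lengths in m; the calibration is good to about 2 mm. A picture is of the moment at which its call begins.
- env.hand_in(): hands the job in; it is judged then, once.
The state is a dict: "clock": time; "joint_pos": joint angles; "qvel": joint speeds; "tau": joint torques, N m; "tcp_pos": TCP position; "orientation": TCP orientation; "wrist_force": force on the tool from outside, world axes, zero at the start; "ft_torque": the same for the moment, N m; "finger_gap": finger opening in m; "grip_force": force on a finger pad.
Only numpy, scipy, OpenCV 4.12 (cv2) and the standard library are available. Lean on these libraries where they do the work, as an engineer would, in place of code of your own. Each camera call takes 0.05 s, during which the arm holds its last target. There are 200 camera calls.

## Working session

There is one attempt and no reset: what is moved stays moved. The work goes in short steps, Python scripts to look and compute and a tool call to move; the robot and the scene stay as the last step left them, time stands still between calls to the robot, and variables do not carry over. Pictures are saved under pics/ and viewed, at most 10 in all, crops included, and the job is handed in when it is done.

Besides the shell and the picture viewer there is one more tool, called after "Request:" as name(argument=value, ...), one argument or row to a line, values as JSON. carry_out: Moves the arm, as the interface text tells. Its arguments: {"type":"object","properties":{"moves":{"type":"array","items":{"type":"object","properties":{"tx":{"type":"number"},"ty":{"type":"number"},"tz":{"type":"number"},"wx":{"type":"number"},"wy":{"type":"number"},"wz":{"type":"number"},"claw":{"type":"number"}}}},"newtons":{"type":"number"}},"required":["moves"]}

```bash
mkdir -p pics
cat > h.py <<'E'
from workcell import env, read_camera
import numpy as np, cv2
def cloud(c):
    z=c["z_map"]; v,u=np.mgrid[:z.shape[0],:z.shape[1]]
    P=np.stack([(u-c["cx"])/c["fx"]*z,(v-c["cy"])/c["fy"]*z,z,np.ones_like(z)],-1)
    W=P@np.linalg.inv(c["camera_from_world"]).T
    W[z==0]=np.nan
    return W[...,:3]
E
python3 - <<'E'
from h import *
s=env.get_state(); print(s["clock"],s["tcp_pos"],s["orientation"],s["finger_gap"],env.hold_point_z)
for n in("top","side"):
    c=read_camera(n); cv2.imwrite(f"pics/{n}0.png",c["image"]); np.savez(f"{n}0.npz",W=cloud(c),im=c["image"])
    print(n,np.linalg.inv(c["camera_from_world"]).round(3),c["fx"])
E
```

```text
0.0 [ 0.13425941 -0.55858744  0.23040302] [-9.13543310e-04  9.93058107e-01  1.17621260e-01  1.41392664e-05] 0.08533416297710056 0.0187
top [[ 0.085 -0.973  0.213  0.306]
 [-0.996 -0.083  0.02  -0.071]
 [-0.002 -0.214 -0.977  1.611]
 [ 0.     0.     0.     1.   ]] 433.64631194123325
side [[-0.837 -0.434  0.332  0.236]
 [-0.547  0.661 -0.514  0.552]
 [ 0.004 -0.612 -0.791  0.998]
 [ 0.     0.     0.     1.   ]] 413.1910870075287
```

View pics/top0.png

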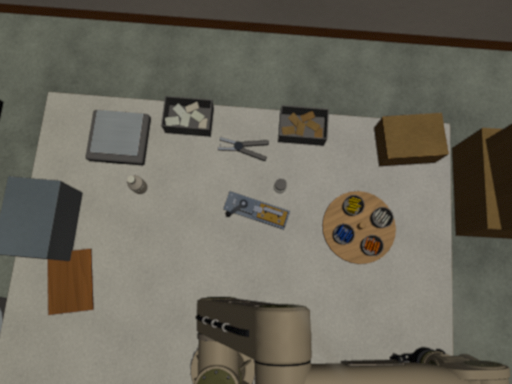

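View pics/side0.png

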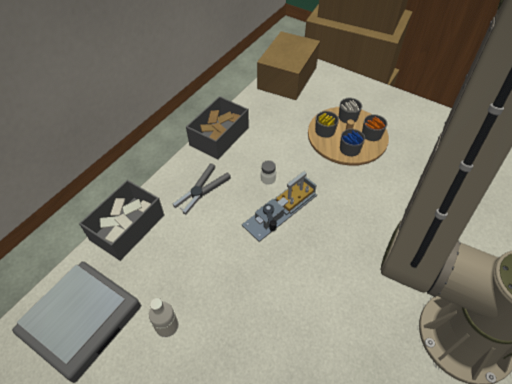

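The top view shows the cradle around (257,210), with the lever knob near (232,209) and the jar at (280,186). In the side view the cradle is around (280,207), the knob near (272,224), and the bar near (300,185).

Run:
```python
from h import *
from scipy.optimize import minimize
def crop(n,x,y,w,h):
    im=cv2.imread(f"pics/{n}0.png")[y:y+h,x:x+w]; return cv2.resize(im,(400,400*h//w),interpolation=cv2.INTER_CUBIC)
cv2.imwrite("pics/crop.png",np.hstack([crop("top",215,170,84,84),crop("side",232,160,100,100)]))
for n in("top","side"):
    W=np.load(f"{n}0.npz")["W"]
    c0=W[210,257] if n=="top" else W[207,280]
    m=np.isfinite(W[...,2])&(np.hypot(W[...,0]-c0[0],W[...,1]-c0[1])<.17)
    P=W[m]; print(n,c0.round(3),"shelf z",np.median(P[:,2]).round(4))
    mask=m&(W[...,2]>.0045)&(W[...,2]<.2)
    k,lab,st,ce=cv2.connectedComponentsWithStats(mask.astype(np.uint8))
    for i in range(1,k):
        if st[i,4]<30: continue
        Q=W[lab==i]; r=cv2.minAreaRect((Q[:,:2]*1000).astype(np.float32))
        print(i,st[i],"rect",r,"zmax",Q[:,2].max().round(3))
        for z0,z1 in((.06,.075),(.08,.089),(.089,.12)):
            q=Q[(Q[:,2]>z0)&(Q[:,2]<z1)]
            if len(q)>2: print("  z",z0,len(q),q.mean(0).round(4),q.min(0).round(3),q.max(0).round(3))
```

```text
top [ 0.561 -0.073  0.038] shelf z 0.0016
31 [273 176  14  19 172] rect ((669.0059204101562, -147.9796142578125), (46.72449493408203, 73.03372192382812), 84.56510162353516) zmax 0.073
  z 0.06 100 [ 0.6624 -0.1487  0.0653] [ 0.641 -0.167  0.06 ] [ 0.683 -0.13   0.073]
68 [ 223  189   67   40 1293] rect ((559.5490112304688, -65.57696533203125), (248.1904296875, 111.30460357666016), 77.98725891113281) zmax 0.108
  z 0.06 49 [ 0.5701 -0.0139  0.0633] [ 0.526 -0.149  0.06 ] [0.593 0.029 0.07 ]
  z 0.08 13 [ 0.5383 -0.0127  0.0858] [ 0.523 -0.131  0.082] [0.556 0.039 0.089]
  z 0.089 93 [ 0.5501 -0.0994  0.0981] [ 0.525 -0.159  0.089] [0.568 0.04  0.108]
side [ 0.555 -0.05   0.051] shelf z 0.0028
1 [259 160  18  24 325] rect ((656.2743530273438, -154.7978515625), (55.16069793701172, 46.9961051940918), 46.154396057128906) zmax 0.072
  z 0.06 141 [ 0.6584 -0.1518  0.0666] [ 0.638 -0.176  0.061] [ 0.681 -0.132  0.072]
2 [ 242  171   76   70 2102] rect ((567.4024047851562, -75.13455200195312), (252.29429626464844, 115.40657806396484), 83.849853515625) zmax 0.106
  z 0.06 133 [ 0.5649 -0.0302  0.0638] [ 0.521 -0.158  0.06 ] [0.593 0.038 0.075]
  z 0.08 29 [ 0.5359 -0.0317  0.0855] [ 0.521 -0.16   0.081] [0.56  0.038 0.089]
  z 0.089 164 [ 0.5461 -0.0937  0.098 ] [ 0.522 -0.163  0.089] [0.565 0.039 0.106]
```

View pics/crop.png

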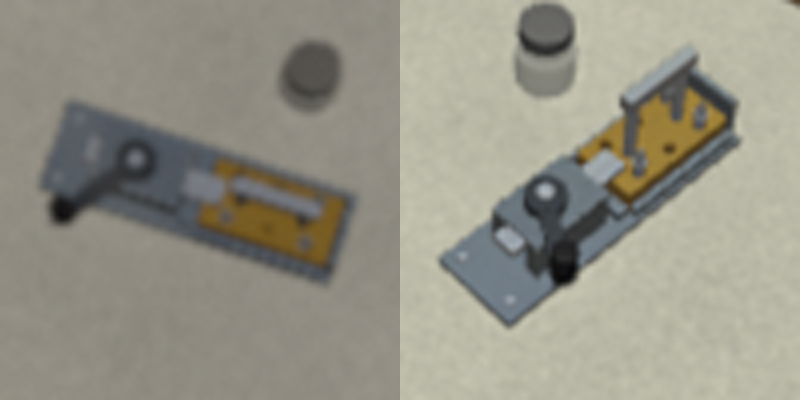

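The enlarged crop shows plate corners at crop (68,102), (355,197), (330,282) and (42,190) in the top view. The black knob is at (62,208), on the robot's side (the locked side), and the bar runs (232,185)-(322,212). I'll intersect these rays with the known heights and check them against the depth map.

Run:
```python
from h import *
C={n:read_camera(n) for n in("top","side")}
def ray(n,u,v,z):
    c=C[n]; M=np.linalg.inv(c["camera_from_world"]); d=M[:3,:3]@[(u-c["cx"])/c["fx"],(v-c["cy"])/c["fy"],1]
    return (M[:3,3]+d*(z-M[2,3])/d[2])
def P(n,a,b,z):
    return ray(n,215+a*84/400-.4,170+b*84/400-.4,z) if n=="top" else ray(n,232+(a-400)/4-.4,160+b/4-.4,z)
t=[P("top",*q,z) for *q,z in [(68,102,.008),(355,197,.008),(330,282,.008),(42,190,.008)]]
print("corners",np.round(t,4))
print("sides",[np.linalg.norm(t[i]-t[(i+1)%4]).round(3) for i in range(4)])
e=(t[0]+t[3]-t[1]-t[2])[:2]; yaw=np.arctan2(e[1],e[0]); ctr=np.mean(t,0)
ux=np.array([np.cos(yaw),np.sin(yaw)]); print("yaw",np.degrees(yaw),"origin",ctr[:2]-.06*ux,"pivot",ctr[:2]+.05*ux)
print("side corners",np.round([P("side",440,262,.008),P("side",510,326,.008),P("side",738,140,.008)],4))
print("top bar",P("top",232,185,.1),P("top",322,212,.1)); print("side bar",P("side",623,100,.1),P("side",694,48,.1))
print("knob",P("top",60,210,.088),P("side",566,258,.0765))
print("pivot",P("top",136,160,.06),P("side",546,192,.06))
for n in C:
    W=cloud(C[n]); Q=W[np.isfinite(W[...,2])&(W[...,2]>.093)&(W[...,2]<.12)]
    Q=Q[(np.abs(Q[:,0]-.545)<.06)&(Q[:,1]<-.03)&(Q[:,1]>-.2)]
    print(n,"bar rect",cv2.minAreaRect((Q[:,:2]*1000).astype(np.float32)),Q.mean(0))
    Q=W[np.isfinite(W[...,2])&(W[...,2]>.07)&(W[...,2]<.12)]
    Q=Q[(np.abs(Q[:,0]-.545)<.06)&(Q[:,1]>0)&(Q[:,1]<.08)]; print(n,"knob",len(Q),Q.mean(0),Q.min(0),Q.max(0))
```

```text
corners [[ 0.6296  0.0386  0.008 ]
 [ 0.5729 -0.1931  0.008 ]
 [ 0.5045 -0.1781  0.008 ]
 [ 0.5576  0.0522  0.008 ]]
sides [np.float64(0.238), np.float64(0.07), np.float64(0.236), np.float64(0.073)]
yaw 76.63379736082007 origin [ 0.55225433 -0.12847998] pivot [ 0.57768347 -0.02145961]
side corners [[ 0.6281  0.0367  0.008 ]
 [ 0.5575  0.0535  0.008 ]
 [ 0.5025 -0.1767  0.008 ]]
top bar [ 0.5587802 -0.0947449  0.1      ] [ 0.54429238 -0.16254149  0.1       ]
side bar [ 0.56140111 -0.0959081   0.1       ] [ 0.54336616 -0.16474045  0.1       ]
knob [0.53115118 0.03119421 0.088     ] [0.53269188 0.02379521 0.0765    ]
pivot [ 0.5785048  -0.02094877  0.06      ] [ 0.5787068  -0.02458741  0.06      ]
top bar rect ((554.4545288085938, -126.31700897216797), (68.94741821289062, 13.40601634979248), 76.10409545898438) [ 0.55408444 -0.12647904  0.09977962]
top knob 26 [0.53185158 0.03231498 0.08924517] [0.52413234 0.02456871 0.07059275] [0.54156206 0.03967037 0.09841721]
side bar rect ((551.426025390625, -129.9883575439453), (70.00172424316406, 13.189858436584473), 75.32201385498047) [ 0.55069126 -0.12855031  0.10042873]
side knob 67 [0.52892877 0.03101814 0.08729952] [0.52087485 0.01831829 0.07022343] [0.53947764 0.03904631 0.09701558]
```

Both views agree: cradle yaw is about 76°, origin (0.5525, -0.129), pivot (0.578, -0.022), knob (0.530, 0.031). The knob is 71 mm from the pivot and the plate is about 238 x 72 mm, which matches the given sizes. Lever angle is about 0.07. I'll move above the knob, with the closing line across the lever.

Request:
carry_out(
  moves=[
    {"tx": 2.5, "ty": 3.7, "wz": 0.11, "claw": -1},
    {"tx": 2.5, "ty": 3.7, "wz": 0.11},
    {"tx": 2.5, "ty": 3.7, "wz": 0.11},
    {"tx": 2.5, "ty": 3.7, "wz": 0.11},
    {"tx": 2.5, "ty": 3.7, "wz": 0.11},
    {"tx": 2.5, "ty": 3.7, "wz": 0.11},
    {"tx": 2.5, "ty": 3.7, "wz": 0.11},
    {"tx": 2.5, "ty": 3.7, "wz": 0.11},
  ],
  newtons=30,
)

```text
invalid input at $.moves[0]: expected keys tx, ty, tz, wx, wy, wz, claw
```

Request:
carry_out(
  moves=[
    {"tx": 2.5, "ty": 3.7, "wz": 0.11},
    {"tx": 2.5, "ty": 3.7, "wz": 0.11},
    {"tx": 2.5, "ty": 3.7, "wz": 0.11},
    {"tx": 2.5, "ty": 3.7, "wz": 0.11},
    {"tx": 2.5, "ty": 3.7, "wz": 0.11},
    {"tx": 2.5, "ty": 3.7, "wz": 0.11},
    {"tx": 2.1, "ty": 3.4, "wz": 0.11},
    {"tz": -5},
  ],
)

```text
invalid input at $.moves[0]: expected keys tx, ty, tz, wx, wy, wz, claw
```

All keys are needed in every row.

Request:
carry_out(
  moves=[
    {"tx": 2.5, "ty": 3.7, "tz": 0, "wx": 0, "wy": 0, "wz": 0.11, "claw": -1},
    {"tx": 2.5, "ty": 3.7, "tz": 0, "wx": 0, "wy": 0, "wz": 0.11, "claw": -1},
    {"tx": 2.5, "ty": 3.7, "tz": 0, "wx": 0, "wy": 0, "wz": 0.11, "claw": -1},
    {"tx": 2.5, "ty": 3.7, "tz": 0, "wx": 0, "wy": 0, "wz": 0.11, "claw": -1},
    {"tx": 2.5, "ty": 3.7, "tz": 0, "wx": 0, "wy": 0, "wz": 0.11, "claw": -1},
    {"tx": 2.5, "ty": 3.7, "tz": 0, "wx": 0, "wy": 0, "wz": 0.11, "claw": -1},
    {"tx": 2.5, "ty": 3.7, "tz": 0, "wx": 0, "wy": 0, "wz": 0.11, "claw": -1},
    {"tx": 2.5, "ty": 3.7, "tz": 0, "wx": 0, "wy": 0, "wz": 0.11, "claw": -1},
  ],
  newtons=30,
)

```text
clock: 1.2
tcp_pos: [0.3349, -0.2618, 0.2313]
orientation: [0.0, 0.847, 0.531, 0.0]
wrist_force: [-0.4, 0.6, -0.2]
finger_gap: 0.0852
grip_force: 0.0
```

Request:
carry_out(
  moves=[
    {"tx": 2.5, "ty": 3.7, "tz": 0, "wx": 0, "wy": 0, "wz": 0.11, "claw": -1},
    {"tx": 2.5, "ty": 3.7, "tz": 0, "wx": 0, "wy": 0, "wz": 0.11, "claw": -1},
    {"tx": 2.5, "ty": 3.7, "tz": 0, "wx": 0, "wy": 0, "wz": 0.11, "claw": -1},
    {"tx": 2.5, "ty": 3.7, "tz": 0, "wx": 0, "wy": 0, "wz": 0.11, "claw": -1},
    {"tx": 2.5, "ty": 3.7, "tz": 0, "wx": 0, "wy": 0, "wz": 0.11, "claw": -1},
    {"tx": 2.5, "ty": 3.7, "tz": 0, "wx": 0, "wy": 0, "wz": 0.11, "claw": -1},
    {"tx": 2.1, "ty": 3.4, "tz": 0, "wx": 0, "wy": 0, "wz": 0.11, "claw": -1},
    {"tx": 0, "ty": 0, "tz": -4, "wx": 0, "wy": 0, "wz": 0, "claw": -1},
  ],
)

```text
clock: 2.2
tcp_pos: [0.509, -0.0053, 0.1933]
orientation: [0.003, 0.585, 0.811, 0.002]
wrist_force: [-0.1, -0.5, -1.1]
finger_gap: 0.0855
grip_force: 0.0
```

Request:
carry_out(
  moves=[
    {"tx": 2.2, "ty": 3.6, "tz": 0, "wx": 0, "wy": 0, "wz": 0.12, "claw": -1},
    {"tx": 0, "ty": 0, "tz": 0, "wx": 0, "wy": 0, "wz": 0, "claw": -1},
    {"tx": 0, "ty": 0, "tz": -4, "wx": 0, "wy": 0, "wz": 0, "claw": -1},
    {"tx": 0, "ty": 0, "tz": 0, "wx": 0, "wy": 0, "wz": 0, "claw": -1},
  ],
)

```text
clock: 2.7
tcp_pos: [0.5249, 0.0287, 0.1492]
orientation: [-0.002, 0.538, 0.843, -0.001]
wrist_force: [-0.5, 0.4, -0.1]
finger_gap: 0.0855
grip_force: 0.0
```

Run:
```python
from h import *
s=env.get_state(); print(s["tcp_pos"],s["joint_pos"])
c=read_camera("side"); cv2.imwrite("pics/s1.png",cv2.resize(c["image"][130:280,190:390],(800,600),interpolation=cv2.INTER_CUBIC))
```

```text
[0.52489072 0.02872695 0.14915859] [-9.80051827e-02  2.62738257e-01 -2.28270821e-01  1.08533362e+00
 -1.70555342e-04  1.03864291e+00]
```

View pics/s1.png

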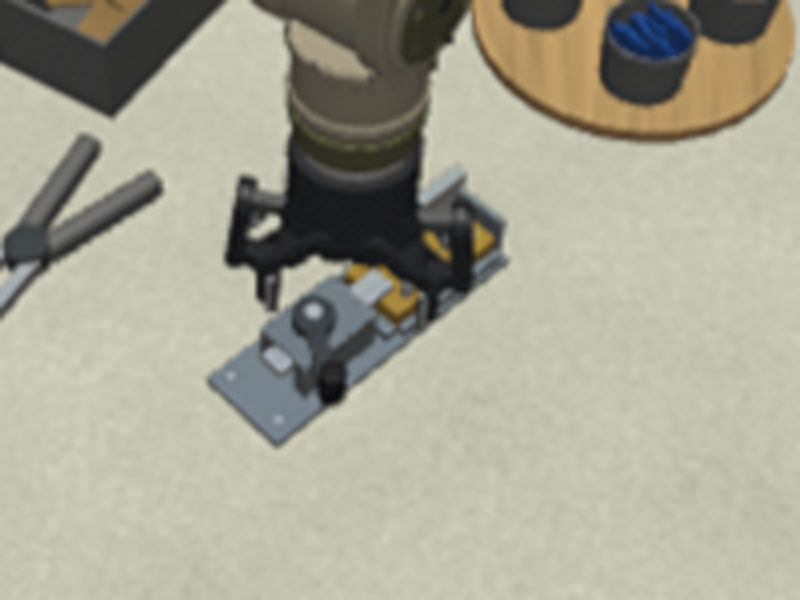

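The picture shows the open fingers straddling the untouched knob, which is at (332,382). Next I'll correct by 5 mm, descend and close.

Request:
carry_out(
  moves=[
    {"tx": 0.6, "ty": 0.2, "tz": -3, "wx": 0, "wy": 0, "wz": 0, "claw": -1},
    {"tx": 0, "ty": 0, "tz": -3, "wx": 0, "wy": 0, "wz": 0, "claw": -1},
    {"tx": 0, "ty": 0, "tz": -2.3, "wx": 0, "wy": 0, "wz": 0, "claw": -1},
    {"tx": 0, "ty": 0, "tz": 0, "wx": 0, "wy": 0, "wz": 0, "claw": -1},
  ],
)

```text
clock: 3.25
tcp_pos: [0.5328, 0.0305, 0.0684]
orientation: [-0.001, 0.538, 0.843, -0.0]
wrist_force: [-0.1, 0.1, -0.1]
finger_gap: 0.0854
grip_force: 0.0
```

Request:
carry_out(
  moves=[
    {"tx": 0, "ty": 0, "tz": 0, "wx": 0, "wy": 0, "wz": 0, "claw": 0.3},
    {"tx": 0, "ty": 0, "tz": 0, "wx": 0, "wy": 0, "wz": 0, "claw": 0.4},
    {"tx": 0, "ty": 0, "tz": 0, "wx": 0, "wy": 0, "wz": 0, "claw": 1},
    {"tx": 0, "ty": 0, "tz": 0, "wx": 0, "wy": 0, "wz": 0, "claw": 1},
    {"tx": 0, "ty": 0, "tz": 0, "wx": 0, "wy": 0, "wz": 0, "claw": 1},
    {"tx": 0, "ty": 0, "tz": 0, "wx": 0, "wy": 0, "wz": 0, "claw": 1},
  ],
  newtons=20,
)

```text
clock: 4.0
tcp_pos: [0.5333, 0.0309, 0.069]
orientation: [0.0, 0.538, 0.843, 0.0]
wrist_force: [-2.5, 0.4, 5.8]
finger_gap: 0.019
grip_force: 21.8
```

The knob is held (gap 19 mm). Next I'll work out the arc steps.

```bash
python3 -c "
import numpy as np
p=np.array([.578,-.022]);a=np.radians(np.linspace(130.2,16.3,18))
q=p+.0695*np.c_[np.cos(a),np.sin(a)];print((np.diff(q,axis=0)*100).round(2).tolist(),q[-1])"
```

```text
[[0.65, 0.49], [0.7, 0.41], [0.75, 0.32], [0.78, 0.23], [0.8, 0.14], [0.81, 0.05], [0.81, -0.05], [0.8, -0.14], [0.78, -0.23], [0.75, -0.32], [0.7, -0.41], [0.65, -0.49], [0.59, -0.56], [0.52, -0.62], [0.44, -0.68], [0.36, -0.73], [0.27, -0.76]] [ 0.64470647 -0.00249366]
```

Request:
carry_out(
  moves=[
    {"tx": 0.65, "ty": 0.5, "tz": 0, "wx": 0, "wy": 0, "wz": -0.09, "claw": 1},
    {"tx": 0.7, "ty": 0.4, "tz": 0, "wx": 0, "wy": 0, "wz": -0.09, "claw": 1},
    {"tx": 0.75, "ty": 0.3, "tz": 0, "wx": 0, "wy": 0, "wz": -0.09, "claw": 1},
    {"tx": 0.8, "ty": 0.25, "tz": 0, "wx": 0, "wy": 0, "wz": -0.09, "claw": 1},
    {"tx": 0.8, "ty": 0.15, "tz": 0, "wx": 0, "wy": 0, "wz": -0.09, "claw": 1},
    {"tx": 0.8, "ty": 0.05, "tz": 0, "wx": 0, "wy": 0, "wz": -0.09, "claw": 1},
    {"tx": 0, "ty": 0, "tz": 0, "wx": 0, "wy": 0, "wz": 0, "claw": 1},
  ],
)

```text
clock: 4.88
tcp_pos: [0.5779, 0.0491, 0.0689]
orientation: [-0.001, 0.743, 0.669, 0.001]
wrist_force: [-3.0, 5.6, 7.9]
finger_gap: 0.0191
grip_force: 22.0
```

Request:
carry_out(
  moves=[
    {"tx": 0.8, "ty": -0.05, "tz": 0, "wx": 0, "wy": 0, "wz": -0.09, "claw": 1},
    {"tx": 0.8, "ty": -0.15, "tz": 0, "wx": 0, "wy": 0, "wz": -0.09, "claw": 1},
    {"tx": 0.8, "ty": -0.2, "tz": 0, "wx": 0, "wy": 0, "wz": -0.09, "claw": 1},
    {"tx": 0.75, "ty": -0.3, "tz": 0, "wx": 0, "wy": 0, "wz": -0.09, "claw": 1},
    {"tx": 0.7, "ty": -0.4, "tz": 0, "wx": 0, "wy": 0, "wz": -0.09, "claw": 1},
    {"tx": 0.65, "ty": -0.5, "tz": 0, "wx": 0, "wy": 0, "wz": -0.09, "claw": 1},
    {"tx": 0, "ty": 0, "tz": 0, "wx": 0, "wy": 0, "wz": 0, "claw": 1},
  ],
)

```text
clock: 5.75
tcp_pos: [0.6248, 0.0337, 0.069]
orientation: [-0.001, 0.895, 0.447, 0.002]
wrist_force: [2.6, 7.6, 2.5]
finger_gap: 0.0192
grip_force: 21.6
```

Request:
carry_out(
  moves=[
    {"tx": 0.6, "ty": -0.55, "tz": 0, "wx": 0, "wy": 0, "wz": -0.09, "claw": 1},
    {"tx": 0.5, "ty": -0.6, "tz": 0, "wx": 0, "wy": 0, "wz": -0.09, "claw": 1},
    {"tx": 0.45, "ty": -0.7, "tz": 0, "wx": 0, "wy": 0, "wz": -0.09, "claw": 1},
    {"tx": 0.3, "ty": -0.7, "tz": 0, "wx": 0, "wy": 0, "wz": -0.09, "claw": 1},
    {"tx": 0, "ty": 0, "tz": 0, "wx": 0, "wy": 0, "wz": 0, "claw": 1},
    {"tx": 0, "ty": 0, "tz": 0, "wx": 0, "wy": 0, "wz": 0, "claw": 1},
  ],
)

```text
clock: 6.5
tcp_pos: [0.6446, 0.0074, 0.069]
orientation: [-0.001, 0.96, 0.279, 0.003]
wrist_force: [6.0, 4.3, 0.3]
finger_gap: 0.0191
grip_force: 21.4
```

About 8° remain to the stop, so I'll go on in small steps until the force shows it.

Request:
carry_out(
  moves=[
    {"tx": 0.2, "ty": -0.6, "tz": 0, "wx": 0, "wy": 0, "wz": -0.05, "claw": 1},
    {"tx": 0.1, "ty": -0.4, "tz": 0, "wx": 0, "wy": 0, "wz": -0.05, "claw": 1},
    {"tx": 0, "ty": 0, "tz": 0, "wx": 0, "wy": 0, "wz": 0, "claw": 1},
    {"tx": 0, "ty": 0, "tz": 0, "wx": 0, "wy": 0, "wz": 0, "claw": 1},
  ],
)

```text
clock: 7.0
tcp_pos: [0.6475, -0.0016, 0.069]
orientation: [-0.002, 0.973, 0.232, 0.003]
wrist_force: [5.6, 8.2, 0.0]
finger_gap: 0.0189
grip_force: 21.5
```

Request:
carry_out(
  moves=[
    {"tx": 0.1, "ty": -0.3, "tz": 0, "wx": 0, "wy": 0, "wz": 0, "claw": 1},
    {"tx": 0, "ty": 0, "tz": 0, "wx": 0, "wy": 0, "wz": 0, "claw": 1},
    {"tx": 0, "ty": 0, "tz": 0, "wx": 0, "wy": 0, "wz": 0, "claw": 1},
  ],
)

```text
clock: 7.38
tcp_pos: [0.6475, -0.0017, 0.069]
orientation: [-0.004, 0.973, 0.233, 0.003]
wrist_force: [4.2, 17.4, 1.6]
finger_gap: 0.0192
grip_force: 21.9
```

The force rises without motion at 16.3°, so the lever is at the free stop. I'll open, rise, look, and go over to the bar.

Request:
carry_out(
  moves=[
    {"tx": -0.1, "ty": 0.3, "tz": 0, "wx": 0, "wy": 0, "wz": 0, "claw": 1},
    {"tx": 0, "ty": 0, "tz": 0, "wx": 0, "wy": 0, "wz": 0, "claw": -1},
    {"tx": 0, "ty": 0, "tz": 0, "wx": 0, "wy": 0, "wz": 0, "claw": -1},
    {"tx": 0, "ty": 0, "tz": 0, "wx": 0, "wy": 0, "wz": 0, "claw": -1},
    {"tx": 0, "ty": 0, "tz": 0, "wx": 0, "wy": 0, "wz": 0, "claw": -1},
    {"tx": 0, "ty": 0, "tz": 3, "wx": 0, "wy": 0, "wz": 0, "claw": -1},
    {"tx": 0, "ty": 0, "tz": 4, "wx": 0, "wy": 0, "wz": 0, "claw": -1},
    {"tx": 0, "ty": 0, "tz": 4, "wx": 0, "wy": 0, "wz": 0, "claw": -1},
  ],
)

```text
clock: 8.38
tcp_pos: [0.6445, -0.0043, 0.1792]
orientation: [-0.0, 0.973, 0.231, -0.0]
wrist_force: [0.7, 0.8, 0.0]
finger_gap: 0.0853
grip_force: 0.0
```

Request:
carry_out(
  moves=[
    {"tx": -1.9, "ty": -2.6, "tz": 0, "wx": 0, "wy": 0, "wz": 0.17, "claw": -1},
    {"tx": -1.9, "ty": -2.6, "tz": 0, "wx": 0, "wy": 0, "wz": 0.17, "claw": -1},
    {"tx": -1.9, "ty": -2.6, "tz": 0, "wx": 0, "wy": 0, "wz": 0.17, "claw": -1},
    {"tx": -1.9, "ty": -2.6, "tz": 0, "wx": 0, "wy": 0, "wz": 0.17, "claw": -1},
    {"tx": -1.9, "ty": -2.6, "tz": 0, "wx": 0, "wy": 0, "wz": 0.17, "claw": -1},
    {"tx": 0, "ty": 0, "tz": 0, "wx": 0, "wy": 0, "wz": 0, "claw": -1},
    {"tx": 0, "ty": 0, "tz": 0, "wx": 0, "wy": 0, "wz": 0, "claw": -1},
  ],
)

```text
clock: 9.25
tcp_pos: [0.5501, -0.1341, 0.1785]
orientation: [0.0, 0.792, 0.611, 0.0]
wrist_force: [-0.3, 0.6, 0.3]
finger_gap: 0.0857
grip_force: 0.0
```

Run:
```python
from h import *
from scipy.spatial.transform import Rotation as R
s=env.get_state(); q=s["orientation"]; r=R.from_quat(q,scalar_first=True).as_matrix(); print(s["tcp_pos"],r.round(4),np.degrees(np.arctan2(r[1,1],r[0,1])),s["joint_pos"])
c=read_camera("side"); cv2.imwrite("pics/s2.png",cv2.resize(c["image"][130:280,190:390],(800,600),interpolation=cv2.INTER_CUBIC))
W=cloud(c); Q=W[np.isfinite(W[...,2])&(W[...,2]>.07)&(W[...,2]<.095)]
Q=Q[(np.hypot(Q[:,0]-.6475,Q[:,1])<.03)]; print("knob",len(Q),Q.mean(0))
```

```text
[ 0.5500925  -0.13409105  0.17847253] [[ 2.544e-01  9.671e-01  6.000e-04]
 [ 9.671e-01 -2.544e-01  2.000e-04]
 [ 3.000e-04  6.000e-04 -1.000e+00]] -14.735932794184512 [-3.81071059e-01  3.15885780e-01 -8.06485968e-02  1.17374513e+00
  3.84178579e-04  1.44691582e+00]
knob 60 [ 0.64349647 -0.00127366  0.08682035]
```

View pics/s2.png

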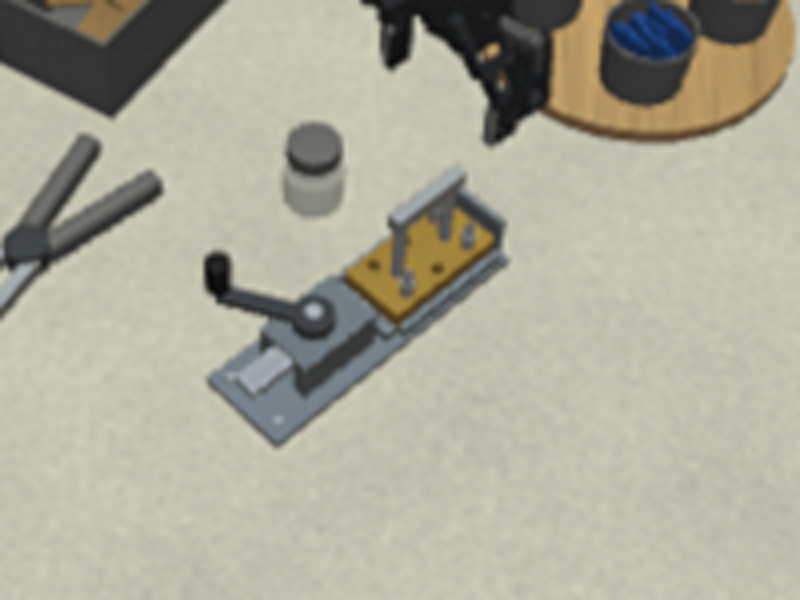

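The keeper end at (255,372) is drawn off, the lever knob at (218,272) is on the far side, and the block, bar and pins are undisturbed. I'll descend on the bar.

Request:
carry_out(
  moves=[
    {"tx": 0.25, "ty": 0.5, "tz": -3, "wx": 0, "wy": 0, "wz": 0.016, "claw": -1},
    {"tx": 0, "ty": 0, "tz": -3, "wx": 0, "wy": 0, "wz": 0, "claw": -1},
    {"tx": 0, "ty": 0, "tz": -2.5, "wx": 0, "wy": 0, "wz": 0, "claw": -1},
    {"tx": 0, "ty": 0, "tz": -2, "wx": 0, "wy": 0, "wz": 0, "claw": -1},
    {"tx": 0, "ty": 0, "tz": 0, "wx": 0, "wy": 0, "wz": 0, "claw": -1},
    {"tx": 0, "ty": 0, "tz": 0, "wx": 0, "wy": 0, "wz": 0, "claw": -1},
  ],
)

```text
clock: 10.05
tcp_pos: [0.5531, -0.1288, 0.074]
orientation: [0.0, 0.786, 0.618, 0.0]
wrist_force: [0.4, 0.4, 0.1]
finger_gap: 0.0852
grip_force: 0.0
```

Request:
carry_out(
  moves=[
    {"tx": 0, "ty": 0, "tz": 0, "wx": 0, "wy": 0, "wz": 0, "claw": 0.3},
    {"tx": 0, "ty": 0, "tz": 0, "wx": 0, "wy": 0, "wz": 0, "claw": 0.5},
    {"tx": 0, "ty": 0, "tz": 0, "wx": 0, "wy": 0, "wz": 0, "claw": 0.6},
    {"tx": 0, "ty": 0, "tz": 0, "wx": 0, "wy": 0, "wz": 0, "claw": 0.7},
    {"tx": 0, "ty": 0, "tz": 0, "wx": 0, "wy": 0, "wz": 0, "claw": 1},
    {"tx": 0, "ty": 0, "tz": 0, "wx": 0, "wy": 0, "wz": 0, "claw": 1},
    {"tx": 0, "ty": 0, "tz": 0, "wx": 0, "wy": 0, "wz": 0, "claw": 1},
    {"tx": 0, "ty": 0, "tz": 0, "wx": 0, "wy": 0, "wz": 0, "claw": 1},
  ],
  newtons=20,
)

```text
clock: 11.05
tcp_pos: [0.5523, -0.1292, 0.0735]
orientation: [0.0, 0.786, 0.618, -0.0]
wrist_force: [-1.8, 0.1, 3.6]
finger_gap: 0.0116
grip_force: 20.8
```

The gap is 11.6 mm, so the 12 mm bar is held. I'll firm the grip and lift slowly.

Request:
carry_out(
  moves=[
    {"tx": 0, "ty": 0, "tz": 0, "wx": 0, "wy": 0, "wz": 0, "claw": 1},
    {"tx": 0, "ty": 0, "tz": 0, "wx": 0, "wy": 0, "wz": 0, "claw": 1},
    {"tx": 0, "ty": 0, "tz": 0.2, "wx": 0, "wy": 0, "wz": 0, "claw": 1},
    {"tx": 0, "ty": 0, "tz": 0.4, "wx": 0, "wy": 0, "wz": 0, "claw": 1},
    {"tx": 0, "ty": 0, "tz": 0.5, "wx": 0, "wy": 0, "wz": 0, "claw": 1},
    {"tx": 0, "ty": 0, "tz": 0.5, "wx": 0, "wy": 0, "wz": 0, "claw": 1},
    {"tx": 0, "ty": 0, "tz": 0.2, "wx": 0, "wy": 0, "wz": 0, "claw": 1},
    {"tx": 0, "ty": 0, "tz": 0, "wx": 0, "wy": 0, "wz": 0, "claw": 1},
  ],
  newtons=80,
)

```text
clock: 12.05
tcp_pos: [0.5525, -0.1292, 0.0916]
orientation: [0.0, 0.786, 0.618, 0.0]
wrist_force: [0.8, 0.3, -5.3]
finger_gap: 0.0107
grip_force: 77.9
```

Run:
```python
from h import *
s=env.get_state(); print(s["tcp_pos"],s["wrist_force"],s["ft_torque"])
c=read_camera("side"); cv2.imwrite("pics/s3.png",cv2.resize(c["image"][130:280,190:390],(800,600),interpolation=cv2.INTER_CUBIC))
```

```text
[ 0.55252952 -0.12918769  0.09162721] [ 0.78861375  0.2972807  -5.34402764] [-0.00866468  0.0045535  -0.02763782]
```

View pics/s3.png

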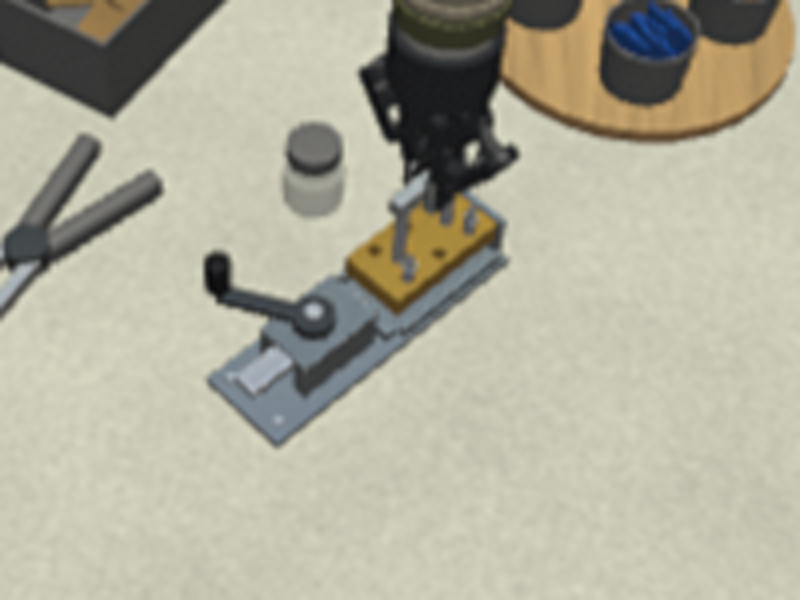

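The block at (425,250) is level and clear of the seat, carrying its full weight (5.3 N), with the pins in place. I'll continue up.

Request:
carry_out(
  moves=[
    {"tx": 0, "ty": 0, "tz": 0.4, "wx": 0, "wy": 0, "wz": 0, "claw": 1},
    {"tx": 0, "ty": 0, "tz": 0.8, "wx": 0, "wy": 0, "wz": 0, "claw": 1},
    {"tx": 0, "ty": 0, "tz": 1, "wx": 0, "wy": 0, "wz": 0, "claw": 1},
    {"tx": 0, "ty": 0, "tz": 1, "wx": 0, "wy": 0, "wz": 0, "claw": 1},
    {"tx": 0, "ty": 0, "tz": 1, "wx": 0, "wy": 0, "wz": 0, "claw": 1},
    {"tx": 0, "ty": 0, "tz": 1, "wx": 0, "wy": 0, "wz": 0, "claw": 1},
    {"tx": 0, "ty": 0, "tz": 1, "wx": 0, "wy": 0, "wz": 0, "claw": 1},
    {"tx": 0, "ty": 0, "tz": 1, "wx": 0, "wy": 0, "wz": 0, "claw": 1},
  ],
)

```text
clock: 13.1
tcp_pos: [0.5523, -0.1291, 0.164]
orientation: [0.0, 0.786, 0.618, 0.0]
wrist_force: [0.6, -0.1, -5.2]
finger_gap: 0.0107
grip_force: 78.0
```

Request:
carry_out(
  moves=[
    {"tx": 0, "ty": 0, "tz": 1, "wx": 0, "wy": 0, "wz": 0, "claw": 1},
    {"tx": 0, "ty": 0, "tz": 1, "wx": 0, "wy": 0, "wz": 0, "claw": 1},
    {"tx": 0, "ty": 0, "tz": 1, "wx": 0, "wy": 0, "wz": 0, "claw": 1},
    {"tx": 0, "ty": 0, "tz": 0.8, "wx": 0, "wy": 0, "wz": 0, "claw": 1},
    {"tx": 0, "ty": 0, "tz": 0.4, "wx": 0, "wy": 0, "wz": 0, "claw": 1},
    {"tx": 0, "ty": 0, "tz": 0, "wx": 0, "wy": 0, "wz": 0, "claw": 1},
    {"tx": 0, "ty": 0, "tz": 0, "wx": 0, "wy": 0, "wz": 0, "claw": 1},
    {"tx": 0, "ty": 0, "tz": 0, "wx": 0, "wy": 0, "wz": 0, "claw": 1},
  ],
)

```text
clock: 14.1
tcp_pos: [0.5521, -0.129, 0.2049]
orientation: [-0.0, 0.786, 0.618, -0.0]
wrist_force: [0.9, -0.5, -6.2]
finger_gap: 0.0101
grip_force: 78.0
```

Run:
```python
from h import *
s=env.get_state(); print(s["tcp_pos"],s["wrist_force"],abs(s["qvel"]).max(),s["finger_gap"],s["grip_force"])
c=read_camera("side"); cv2.imwrite("pics/s4.png",cv2.resize(c["image"][110:260,210:410],(800,600),interpolation=cv2.INTER_CUBIC))
W=cloud(c); d=c["image"].astype(int); m=(d[...,1]-d[...,0]>50)&np.isfinite(W[...,2])&(W[...,2]>.1)&(np.hypot(W[...,0]-.5525,W[...,1]+.129)<.08)
Q=W[m]; A=np.c_[Q[:,:2]-Q[:,:2].mean(0),np.ones(len(Q))]
t=Q[:,2]>np.median(Q[:,2])-.006
print(len(Q),np.median(Q[:,2]),np.linalg.lstsq(A[t],Q[t,2],rcond=None)[0])
```

```text
[ 0.55205192 -0.12904996  0.20487975] [ 0.87393482 -0.47605718 -6.16824792] 0.01227453695555661 0.010148298001256197 78.00788283348083
375 0.16097308405061872 [-0.11458479  0.00665423  0.16197117]
```

View pics/s4.png

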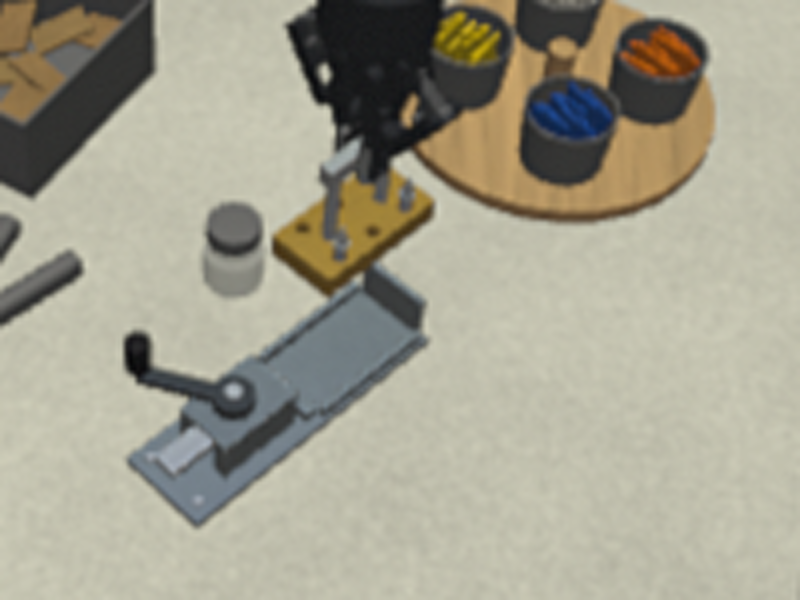

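The block is above the cradle, underside about 14 cm up, with both visible pins in place. I'll check the tilt more carefully, leaving out the side faces.

Run:
```python
from h import *
def fit(W,m,lab):
    m=cv2.erode(m.astype(np.uint8),np.ones((3,3)),iterations=1)>0
    Q=W[m]; best=None; rng=np.random.default_rng(0)
    for _ in range(400):
        i=rng.choice(len(Q),3,False); n=np.cross(Q[i[1]]-Q[i[0]],Q[i[2]]-Q[i[0]]); l=np.linalg.norm(n)
        if l<1e-4 : continue
        n/=l*np.sign(n[2])
        if n[2]<.9: continue
        k=abs((Q-Q[i[0]])@n)<.003
        if best is None or k.sum()>best.sum(): best=k
    q=Q[best]; n=np.linalg.svd(q-q.mean(0))[2][2]; n*=np.sign(n[2]); print(lab,len(Q),best.sum(),n.round(3),q.mean(0).round(4))
for n in("side","top"):
    Ws=[];
    for k in range(4): c=read_camera(n); Ws.append(cloud(c))
    W=np.nanmedian(Ws,0); d=c["image"].astype(int)
    ok=np.isfinite(W[...,2])&(np.hypot(W[...,0]-.5525,W[...,1]+.129)<.09)
    m=(d[...,1]-d[...,0]>35)&ok&(W[...,2]>.1)
    if m.sum()>60: fit(W,m,n+" block")
for n in ("side",):
    W=np.load("side0.npz")["W"]; d=np.load("side0.npz")["im"].astype(int)
    ok=np.isfinite(W[...,2])&(np.hypot(W[...,0]-.5525,W[...,1]+.129)<.09)
    fit(W,(d[...,1]-d[...,0]>35)&ok&(W[...,2]>.015),"seated reference")
```

```text
side block 262 253 [ 0.008 -0.003  1.   ] [ 0.5513 -0.1188  0.1613]
seated reference 145 132 [ 0.027 -0.016  1.   ] [ 0.5451 -0.1301  0.0303]
```

The block is level to within 0.5°, with its underside about 14 cm up, and it is still. I'm handing in.

```bash
python3 -c "
from workcell import env
print(env.hand_in())"
```

```text
the job is handed in; nothing more can be done
None
```

I swung the cam lever to its free stop, which drew the keeper off the block, then lifted the block straight up and handed in with it held still above the cradle: underside about 14 cm up, level to about 0.5°, and the two pins in view still in their holes (pin 1 was out of sight).

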